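Close the filter cover of the suction unit over its quarter-turn wing and hold it shut

TASK

The filter of the bench suction unit has been changed; close its cover for me and hold it while I lock it. First lift the forceps off the open filter bay and lay them flat in the grey basin; then turn the small quarter-turn wing on the deck until it lines up with the slot in the cover, and swing the sprung cover down over it. Your program finishes while the fingers are still holding the cover pressed flat against the housing, firmly but without forcing it; leave the gauze, syringe and pot alone.

Things in the scene. Friction and masses are not known exactly. Their poses are not given: they have to be found in the camera images.
- suction_unit: White plastic bench suction unit, a flat box 210 (x) x 200 (y) x 65 mm high, fixed. Origin: centre of the underside; y points to its front with gauge, knob and switch (facing the robot), x to its hinge side (the robot's left), z up. Its flat top (deck, z = 65 mm) has an open filter bay, 70 (x) x 100 (y) mm, 35 mm deep, centred at x = +15 mm; the round filter in it stays 12 mm below the deck.
- cover (a joint): Hinge of the cover (rad): 0 = closed, flat on the deck; grows as it opens; stands open by itself, leaning a little back, at 1.75 to 1.9, stop at 2.0. A spring pushes it open all the way: closing takes a moment about the hinge growing to about 0.85 N m at 0 (6 to 9 N when pressed 140 to 95 mm from the hinge); let go, it springs open again.
- cover_hinge (a point): Mid-point of the cover's hinge line, at x = +75, z = 68 mm of the unit. The frame turns with the cover: y along the hinge line (the unit's y), -x towards the free edge, z out of the outer face. The cover is an aluminium plate 130 mm wide (y), from x = -4 to -161 mm, outer face at z = +3.5, inner at -1.5 mm. Open, it stands on the left of the bay, outer face to the left (unit's +x).
- cover_slot (a point): Centre of the oblong through slot in the cover, on its outer face (71.5 mm above the worktop when closed), 137 mm from the hinge line and 24 mm from the free edge; axes as for cover_hinge. The slot is 34 mm long along y, 12.5 mm wide along x. Closed, the wing stands through it, 14.5 mm above the outer face.
- wing (a joint): Angle of the quarter-turn wing (rad), growing anticlockwise seen from above. At 0, and likewise at 3.14, the wing lies along the unit's y and passes through the cover's slot. Turns either way, from -0.5 to 3.64, against about 0.06 N m, and stays where it is left. More than about 0.1 rad out of line it stops the cover about 0.1 rad short of closed.
- wing_grip (a point): Grip point of the wing: a small upright steel wing on the deck to the right of the bay (x = -62 mm, y = 0 of the unit), 30 mm long along this frame's y, 9 mm thick along its x, from 8 to 21 mm above the deck, on a 9 mm round neck. The point lies on the turning axis, 15 mm above the deck; z up. Pinch the wing across its thickness.
- forceps: Steel forceps, 161 mm long (y), 20 mm wide (x), 9 mm thick, 45 g or so, lying flat across the middle of the filter bay, along the unit's y, both ends on the deck. Origin: centre of the underside, z up. Grip across the width at the middle.
- basin: Light grey plastic basin, open at the top, fixed, 146 (x) x 226 (y) x 46 mm high, inside 136 x 216 mm at the floor, floor 2 mm thick. Origin: centre of the underside, z up.
- gauze: White paper gauze pack, 55 x 75 x 12 mm, lying on the worktop: leave alone.
- syringe: Clear plastic syringe, 139 mm long, lying on the worktop: leave alone.
- pot: Small round cream pot with a tan lid, 62 mm across, 35 mm high: leave alone.

How it is judged:
On the way, in this order (a step that is already met when the one before it is completed fails the run):
1. the forceps lie flat in the basin, let go (x of forceps in the frame of basin between -0.065 and 0.065 m and y of forceps in the frame of basin between -0.1 and 0.1 m and z of forceps in the frame of basin below 0.02 m and contact force between the fingers and forceps below 0.1 N and linear speed of forceps below 0.02 m/s and angle between forceps's own y axis and vertical between 1.45 and 1.69 rad), for 0.2 s.
2. the wing is in line with the slot while the cover is still open (angle between the y axis of wing_grip and the y axis of cover_slot, either way round below 0.12 rad and value of joint cover above 0.5 rad), for 0.2 s.
At the end, for the whole second after the job is handed in: At the end the fingers still press on the cover (over 2 N), which lies closed on the housing (within 0.02 rad, 4 mm at its free edge) over the aligned wing (within 0.15 rad); the forceps lie level (0.12 rad) and at rest on the basin floor (value of joint cover below 0.02 rad and contact force between the fingers and cover above 2 N and angle between the y axis of wing_grip and the y axis of cover_slot, either way round below 0.15 rad and x of forceps in the frame of basin between -0.065 and 0.065 m and y of forceps in the frame of basin between -0.1 and 0.1 m and z of forceps in the frame of basin below 0.02 m and angle between forceps's own y axis and vertical between 1.45 and 1.69 rad and linear speed of forceps below 0.02 m/s); the arm keeps its last pose, push and grip.
It fails at once if the cover is forced: more than 60 N from the fingers (contact force between the fingers and cover above 60 N).
It fails at once if the gauze pack, the syringe or the pot is moved by more than 20 mm (distance of any of gauze, syringe, pot from where it was at the start of the episode above 0.02 m).
It also fails if it takes over 72 s, if anything falls off the work surface, if the arm or the gripper's body presses on something with over 40 N, if the wrist force passes 120 N, or if a joint passes its speed limit or range.

ROBOT

A 6-joint arm with a two-finger parallel gripper is mounted at the origin on a cart in front of the work surface, level with it; the furniture and walls round the work are solid. World frame = base frame: x ahead of the robot, y to its left, z up, the work surface at z = 0. Lengths are in m, angles in rad, forces in N, time in s.
With the tool pointing down it reaches from about 0.225 to 0.875 m from the base axis. Payload 3.4 kg.
Tool frame: the origin (TCP) lies midway between the tips of the shut fingers; the grasp point (between the pads) lies 19 mm behind it; z points along the fingers, y is the line along which they close (so a half turn about z gives the same grasp; the last joint's range is limited). The gripper opens to 85 mm and grips with 20 to 120 N. Pads are 22 mm wide; open, the fingers measure 114 mm over their backs; the gripper's body (76 mm by 85 mm) begins 54 mm behind the grasp point. The pads swing forward as they close: fully open they stand 13 mm farther back than shut.
Start: joints at [-1.404, 0.276, 1.505, -0, 1.361, -0.121], TCP at [0.163, -0.551, 0.204] pointing down, gripper open.
Joint ranges: [-2.89, 2.89], [-0.75, 2.08], [0.22, 2.7], [-1.18, 4.32], [0.11, 2.71], [-2.7, 2.7]. Speed limits (rad/s): [2.57, 2.57, 3.14, 3.14, 3.14, 3.14].

INTERFACE

Orientations are given as a rotation vector (axis times angle).
In Python, from cell import env gives the robot as it stands.
- The arm moves only by the tool send_path, called after "Call:" by a JSON object that holds its "api" and its "payload". Schema: {"type":"object","properties":{"rows":{"type":"object","properties":{"tx":{"type":"array","items":{"type":"number"},"minItems":1,"maxItems":12},"ty":{"type":"array","items":{"type":"number"},"minItems":1,"maxItems":12},"tz":{"type":"array","items":{"type":"number"},"minItems":1,"maxItems":12},"rx":{"type":"array","items":{"type":"number"},"minItems":1,"maxItems":12},"ry":{"type":"array","items":{"type":"number"},"minItems":1,"maxItems":12},"rz":{"type":"array","items":{"type":"number"},"minItems":1,"maxItems":12}},"additionalProperties":false,"required":["tx","ty","tz","rx","ry","rz"]},"jaw":{"type":"number"},"clamp_n":{"type":"number"},"only":{"type":"string"},"quiet":{"type":"boolean"},"lines":{"type":"string"}},"required":["rows"],"additionalProperties":false}. rows is an object with one list for each field, all of the same length, 1 to 12, a row being the entries at one place: tx, ty, tz (the shift in a scale on which 1.0 is 80 cm), rx, ry, rz (a rotation vector in a scale on which 1.0 is pi rad); each row is the pose to reach, as a shift and turn from the pose commanded when the call began, along the tool's axes at that moment; what a row does not reach only later rows make up. A row lasts 1/8 s, in which the tool goes at most 0.0625 m and 0.188 rad, less where a joint would pass 70% of its speed; a pose out of reach is approached as far as the arm can. jaw is the finger opening in m, set as the call begins (left out keeps the last). The fingers move at their own pace and stop on an object; clamp_n is the grip in N (left out, the last holds). Time passes only in rows, so rows that do not move let the fingers close. The tool returns the time, the measured TCP pose, the force, the opening and the grip force at its end. only (a regular expression) keeps the lines of the reply that match it, lines (a string "A,B") keeps lines A to B, and quiet returns only ok. Input that does not fit is refused with a message, and nothing moves.
- env.sense(): the state, without advancing time (a new reading comes with each control period).
- env.capture(name): name is "scene" or "side" or "wrist"; returns (picture, depth): 384x512x3 uint8, red, green, blue; 384x512 float32, m along the optical axis (not along the pixel's ray), 0 where there is no reading.
- env.get_calibration(name): a dict with "fx", "fy", "cx", "cy" (pixels), "R" (3x3) and "t" (3): a world point X has camera coordinates R X + t; the wrist camera has in their place "mount" (4x4, takes a point from camera to tool coordinates, whose origin is the TCP and whose axes are the flange's). Camera axes: x right, y down, z forward; pixel columns grow to the right and rows downward; lengths in m; the calibration is good to about 2 mm. A picture is of the moment at which its call begins: read the wrist's pose just before it. get_calibration takes no time and is no camera call.
- env.hand_in(): hands the job in; it is judged then, once.
The state is a dict: "time_s": time; "joint_pos": joint angles; "qd": joint speeds; "joint_torque": joint torques, N m; "tool_pos": TCP position; "ee_rot": TCP orientation; "contact_force": force on the tool from outside, world axes, zero at the start; "wrist_torque": the same for the moment, N m; "opening": finger opening in m; "grip_force": force on a finger pad.
Only numpy, scipy, OpenCV 4.12 (cv2) and the standard library are available. Lean on these libraries where they do the work, as an engineer would, in place of code of your own. Each camera call takes 0.05 s, during which the arm holds its last target. There are 200 camera calls.

## Working session

There is one attempt and no reset: what is moved stays moved. The work goes in short steps, Python scripts to look and compute and a tool call to move; the robot and the scene stay as the last step left them, time stands still between calls to the robot, and variables do not carry over. Pictures are saved under pics/ and viewed, at most 10 in all, crops included, and the job is handed in when it is done.

```bash
ls; mkdir -p pics; python3 - <<'E'
from cell import env
import cv2,numpy as np
s=env.sense(); print(s)
for n in("scene","side"):
    p,d=env.capture(n); cv2.imwrite(f"pics/{n}.png",p[:,:,::-1]); np.save(f"pics/{n}.npy",d); c=env.get_calibration(n); print(n,c)
print(env.get_calibration("wrist"))
E
```

```text
pics
{'time_s': 0.0, 'joint_pos': array([-1.40397058e+00,  2.76589652e-01,  1.50615881e+00,  3.65585377e-05,
        1.36070140e+00, -1.21011794e-01]), 'qd': array([ 0.00127862,  0.00149684, -0.00056103, -0.00144877,  0.00050929,
        0.00191887]), 'joint_torque': array([-1.01778842e-03, -4.16779017e+01, -2.45803910e+01, -2.54783063e-04,
        1.10047107e-02,  1.13206886e-05]), 'tool_pos': array([ 0.16313361, -0.55075663,  0.20323258]), 'ee_rot': array([-3.10727687e+00, -4.50296637e-01,  1.06768340e-05]), 'contact_force': array([-1.56309002, -0.935735  ,  0.04162622]), 'wrist_torque': array([-0.02257636,  0.05015802,  0.01947455]), 'grip_force': 0.0, 'opening': 0.0852508129997143}
scene {'fx': 384.0235624236043, 'fy': 384.0235624236043, 'cx': 250.50170481295459, 'cy': 189.89993736830624, 'R': array([[-0.78719481, -0.61662583,  0.00984406],
       [-0.40181038,  0.50071791, -0.76670072],
       [ 0.46783837, -0.60749828, -0.6419292 ]]), 't': array([0.41417317, 0.3531805 , 0.56433652])}
side {'fx': 402.63830381923754, 'fy': 402.63830381923754, 'cx': 253.12478465921978, 'cy': 189.94915880266163, 'R': array([[ 0.98869087, -0.14938559, -0.01320286],
       [-0.09349918, -0.5451842 , -0.83308588],
       [ 0.11725304,  0.82489886, -0.55298607]]), 't': array([-0.62039105,  0.08519971,  0.90956914])}
{'fx': 280.61536531882774, 'fy': 280.61536531882774, 'cx': 256.1946519622405, 'cy': 193.56076710573845, 'mount': array([[-1.39904060e-04, -9.64572480e-01, -2.63817949e-01,
         6.62001173e-02],
       [ 9.99999860e-01, -7.39258713e-08, -5.30034948e-04,
         1.18481016e-03],
       [ 5.11237622e-04, -2.63817986e-01,  9.64572345e-01,
        -1.70367991e-01],
       [ 0.00000000e+00,  0.00000000e+00,  0.00000000e+00,
         1.00000000e+00]])}
```

```bash
python3 - <<'E'
import cv2
for n in("scene","side"): cv2.imwrite(f"pics/{n}b.png",cv2.resize(cv2.imread(f"pics/{n}.png"),(800,600),interpolation=cv2.INTER_CUBIC))
E
```

```text
(no output)
```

View pics/sceneb.png

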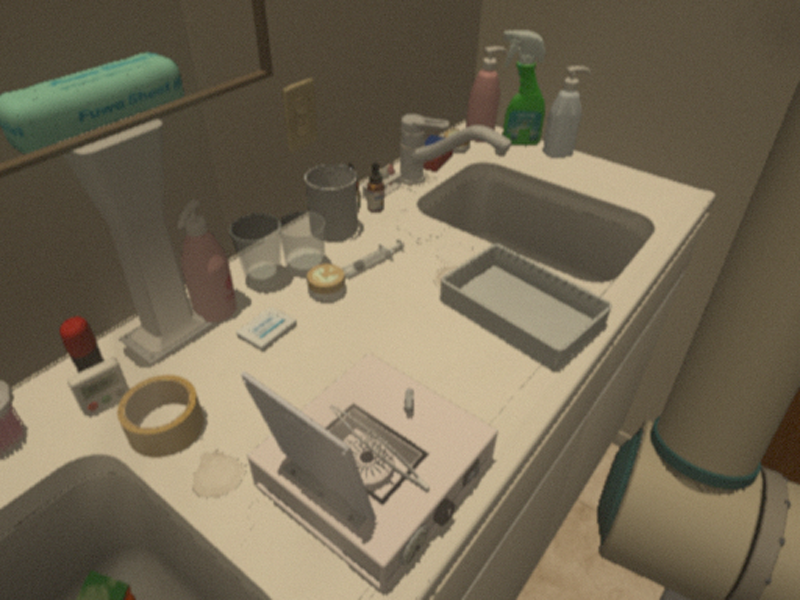

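View pics/sideb.png

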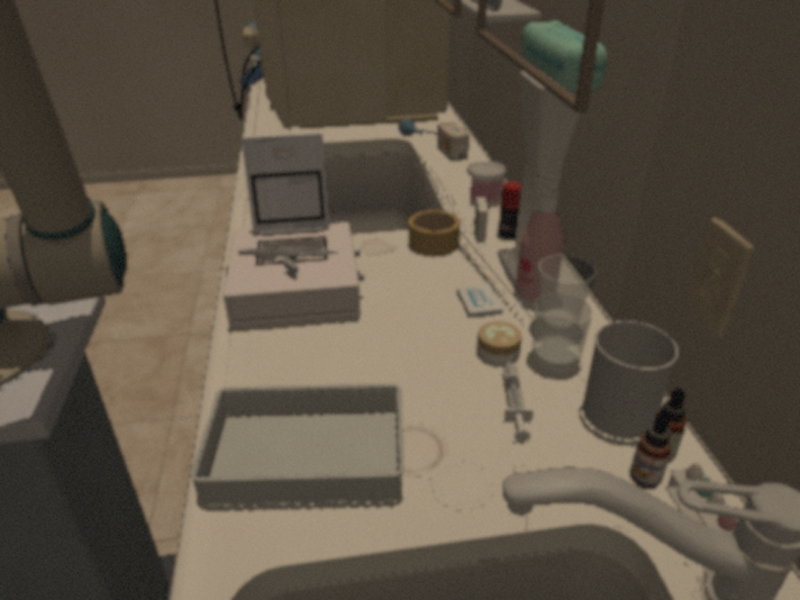

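The scene view (800x600) shows the unit's top corners at about (371,355), (497,432), (385,573) and (250,458). The forceps run (333,407)–(428,489), the wing is at (409,400), and the basin rim corners are (442,288), (497,248), (608,303) and (556,361). In the side view the forceps run (238,252)–(335,253), the wing is at (290,265), and the basin rim is (225,392), (398,388), (402,490), (200,490).

```bash
cat > h.py <<'E'
import numpy as np
from cell import env
def unproj(n,u,v,d,z=None):
    c=env.get_calibration(n); u/=1.5625; v/=1.5625
    ui,vi=int(round(u)),int(round(v)); dep=np.median(d[vi-1:vi+2,ui-1:ui+2])
    ray=c["R"].T@np.array([(u-c["cx"])/c["fx"],(v-c["cy"])/c["fy"],1]); o=-c["R"].T@c["t"]
    out=o+ray*dep
    return (out, o+ray*(z-o[2])/ray[2] if z is not None else None)
E
python3 - <<'E'
from h import *
np.set_printoptions(precision=3,suppress=True)
P={"scene":dict(uBR=(371,355,.065),uFR=(497,432,.065),uFL=(385,573,.065),uBL=(250,458,.065),fA=(333,407,.07),fB=(428,489,.07),wing=(409,393,.086),wing0=(409,412,.065),b1=(442,288,.046),b2=(497,248,.046),b3=(608,303,.046),b4=(556,358,.046),bf=(523,303,.002)),
"side":dict(uFR=(229,308-14,.065),uBR=(357,290,.065),uBL=(352,228,.065),fA=(238,252,.07),fB=(335,253,.07),wing=(290,263,.08),b1=(225,392,.046),b2=(398,388,.046),b3=(402,490,.046),b4=(200,490,.046),bf=(305,440,.002))}
for n in P:
    d=np.load(f"pics/{n}.npy")
    for k,(u,v,z) in P[n].items(): print(n,k,*unproj(n,u,v,d,z))
E
```

```text
scene uBR [ 0.563 -0.002  0.065] [ 0.562 -0.002  0.065]
scene uFR [ 0.388 -0.045  0.001] [0.37  0.003 0.065]
scene uFL [0.375 0.204 0.045] [0.369 0.211 0.065]
scene uBL [0.567 0.203 0.063] [0.566 0.204 0.065]
scene fA [0.542 0.094 0.066] [0.54  0.097 0.07 ]
scene fB [0.388 0.115 0.069] [0.387 0.116 0.07 ]
scene wing [0.473 0.035 0.087] [0.474 0.034 0.086]
scene wing0 [0.466 0.045 0.067] [0.467 0.043 0.065]
scene b1 [ 0.592 -0.214  0.028] [ 0.581 -0.196  0.046]
scene b2 [ 0.574 -0.351  0.039] [ 0.569 -0.342  0.046]
scene b3 [ 0.366 -0.325  0.044] [ 0.366 -0.323  0.046]
scene b4 [ 0.381 -0.188  0.026] [ 0.375 -0.168  0.046]
scene bf [ 0.485 -0.29   0.004] [ 0.486 -0.292  0.002]
side uFR [0.382 0.001 0.063] [ 0.383 -0.001  0.065]
side uBR [ 0.569 -0.003  0.052] [ 0.568 -0.022  0.065]
side uBL [ 0.616  0.735 -0.223] [0.579 0.176 0.065]
side fA [0.389 0.12  0.067] [0.39  0.115 0.07 ]
side fB [0.544 0.09  0.067] [0.543 0.084 0.07 ]
side wing [0.473 0.037 0.086] [0.473 0.048 0.08 ]
side b1 [ 0.386 -0.188  0.04 ] [ 0.388 -0.194  0.046]
side b2 [ 0.598 -0.221  0.046] [ 0.598 -0.222  0.046]
side b3 [ 0.583 -0.34   0.002] [ 0.578 -0.375  0.046]
side b4 [ 0.368 -0.324  0.025] [ 0.373 -0.342  0.046]
side bf [ 0.48  -0.248  0.004] [ 0.479 -0.247  0.002]
```

```bash
cat >> h.py <<'E'
from scipy.spatial.transform import Rotation as Rn
np.set_printoptions(precision=4,suppress=True)
def goto(pos,psi,tilt=None):
    """tool delta from current pose to TCP pos, pointing down, tool x at yaw psi"""
    s=env.sense(); R0=Rn.from_rotvec(s["ee_rot"])
    c,n=np.cos(psi),np.sin(psi); T=Rn.from_matrix(np.array([[c,n,0],[n,-c,0],[0,0,-1]]))
    if tilt is not None: T=Rn.from_rotvec(tilt)*T
    print("now",s["tool_pos"],"t",s["time_s"],"d",R0.inv().apply(np.array(pos)-s["tool_pos"]),"rot",(R0.inv()*T).as_rotvec())
def wrist():
    s=env.sense(); R=Rn.from_rotvec(s["ee_rot"]).as_matrix(); p,d=env.capture("wrist"); c=env.get_calibration("wrist")
    M=np.eye(4); M[:3,:3]=R; M[:3,3]=s["tool_pos"]; M=M@c["mount"]
    return p,d,M,c
def cloud(d,M,c):
    v,u=np.mgrid[:d.shape[0],:d.shape[1]]
    q=np.stack([(u-c["cx"])/c["fx"]*d,(v-c["cy"])/c["fy"]*d,d],-1)
    return q@M[:3,:3].T+M[:3,3]
E
python3 -c "
from h import *
goto([.47,-.08,.30],-.1)"
```

```text
now [ 0.1631 -0.5509  0.2033] t 0.1 d [ 0.4279 -0.3646 -0.096 ] rot [-0.0016  0.0001  0.3878]
```

The manual's scale: shifts go in shares of 80 cm and turns go in shares of pi rad. Converting my numbers, 0.428 m is 0.535, -0.365 m is -0.4563, 0.388 rad is 0.1235.

Call:
{"api": "send_path", "payload": {"rows": {"tx":[0.535,0.535,0.535,0.535,0.535,0.535,0.535,0.535,0.535,0.535,0.535,0.535],"ty":[-0.4563,-0.4563,-0.4563,-0.4563,-0.4563,-0.4563,-0.4563,-0.4563,-0.4563,-0.4563,-0.4563,-0.4563],"tz":[-0.12,-0.12,-0.12,-0.12,-0.12,-0.12,-0.12,-0.12,-0.12,-0.12,-0.12,-0.12],"rx":[0,0,0,0,0,0,0,0,0,0,0,0],"ry":[0,0,0,0,0,0,0,0,0,0,0,0],"rz":[0.1235,0.1235,0.1235,0.1235,0.1235,0.1235,0.1235,0.1235,0.1235,0.1235,0.1235,0.1235]}, "jaw": 0.045}}

```text
time_s: 1.6
tool_pos: [0.4691, -0.081, 0.2996]
ee_rot: [3.137, -0.16, -0.002]
contact_force: [0.6, 0.6, -0.4]
opening: 0.0452
grip_force: 0.0
```

```bash
python3 - <<'E'
from h import *; import cv2
p,d,M,c=wrist(); cv2.imwrite("pics/w1.png",cv2.resize(p[:,:,::-1],(800,600),interpolation=cv2.INTER_CUBIC)); np.savez("pics/w1.npz",d=d,M=M)
X=cloud(d,M,c); x,y,z=X[...,0],X[...,1],X[...,2]
for nm,m in (("deck",(abs(z-.065)<.006)&(y>-.05)&(y<.23)&(x>.33)&(x<.62)),("forc",(z>.069)&(z<.08)&(y>.06)&(y<.15)&(x>.36)&(x<.58)),("wing",(z>.075)&(z<.1)&(y>0)&(y<.07)&(x>.42)&(x<.52)),("basinrim",(z>.03)&(z<.055)&(y<-.13)&(y>-.4)&(x>.33)&(x<.62)),("floor",(abs(z)<.01)&(y<-.18)&(y>-.33)&(x>.4)&(x<.55)),("cover",(z>.1)&(z<.25)&(y>.1)&(y<.25)&(x>.36)&(x<.58))):
    q=X[m]; print(nm,len(q),q.mean(0) if len(q) else "", cv2.minAreaRect(q[:,:2].astype(np.float32)*1000) if len(q)>4 else "", np.median(q[:,2]) if len(q) else "")
E
```

```text
deck 14311 [0.4818 0.0854 0.0656] ((472.49749755859375, 99.81877136230469), (209.4945068359375, 200.0927276611328), 89.04769897460938) 0.06564137015865307
forc 470 [0.455  0.1058 0.0722] ((464.97100830078125, 104.35306549072266), (21.543561935424805, 155.7650909423828), 87.33071899414062) 0.07244837816313054
wing 145 [0.4724 0.0369 0.0857] ((471.72735595703125, 37.845436096191406), (10.06699275970459, 29.175548553466797), 36.198951721191406) 0.086127521726589
basinrim 3205 [ 0.4854 -0.2877  0.0425] ((479.59210205078125, -270.7203674316406), (147.0557861328125, 226.4903106689453), 82.78211975097656) 0.04513699667482146
floor 7738 [ 0.4781 -0.2596  0.0027] ((474.997802734375, -254.9869842529297), (149.98434448242188, 149.94570922851562), 0.013453220017254353) 0.0028465657896144803
cover 7117 [0.47   0.1896 0.1449] ((474.0088806152344, 189.91000366210938), (22.991697311401367, 130.2616729736328), 89.08969116210938) 0.1458703242571387
```

View pics/w1.png

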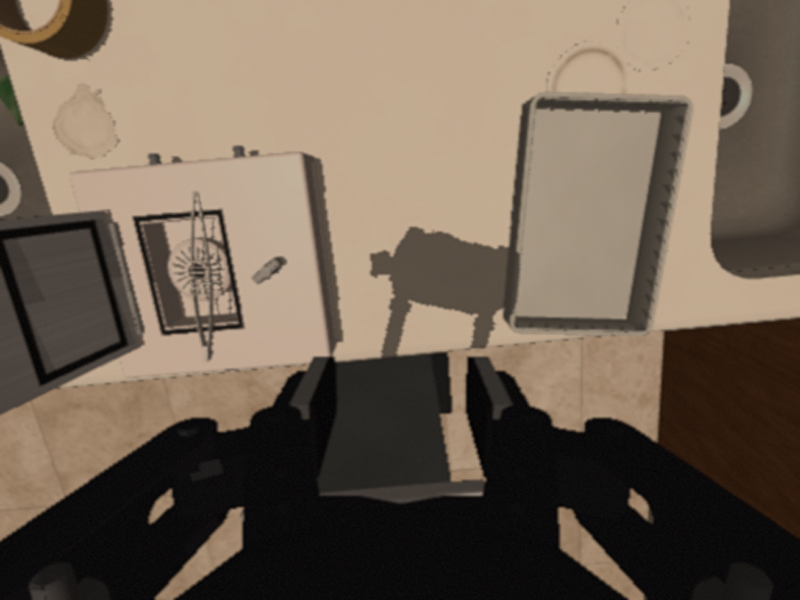

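The wrist view shows the unit, with the forceps at (197,193)–(209,358) and the wing at (255,280)–(285,260), about 53° out of line. The empty basin spans (515–690, 95–330). The depth fit puts the wing at (.4717,.0378), matching the unit pose exactly, and the forceps at (.465,.104) at yaw −2.7°. The basin centre is (.480,−.271).

```bash
python3 -c "
from h import *
goto([.465,.1042,.11],-.047)"
```

```text
now [ 0.4691 -0.0812  0.2997] t 1.65 d [-0.0228 -0.1841  0.1896] rot [ 0.0005  0.0011 -0.0554]
```

In the tool's units: 0.19 m is 0.2375, -0.184 m is -0.23, -0.055 rad is -0.0175.

Call:
{"api": "send_path", "payload": {"rows": {"tx":[-0.0288,-0.0288,-0.0288,-0.0288,-0.0288,-0.0288,-0.0288,-0.0288],"ty":[-0.23,-0.23,-0.23,-0.23,-0.23,-0.23,-0.23,-0.23],"tz":[0.125,0.125,0.125,0.2375,0.2375,0.2375,0.2375,0.2375],"rx":[0,0,0,0,0,0,0,0],"ry":[0,0,0,0,0,0,0,0],"rz":[-0.0175,-0.0175,-0.0175,-0.0175,-0.0175,-0.0175,-0.0175,-0.0175]}, "jaw": 0.034}}

```text
time_s: 2.65
tool_pos: [0.4674, 0.1048, 0.1121]
ee_rot: [-3.141, 0.073, -0.007]
contact_force: [0.5, 0.0, 0.7]
opening: 0.034
grip_force: 0.0
```

```bash
python3 - <<'E'
from h import *; import cv2
goto([.465,.1042,.066],-.047)
p,d,M,c=wrist(); cv2.imwrite("pics/w2.png",p[:,:,::-1])
X=cloud(d,M,c); x,y,z=X[...,0],X[...,1],X[...,2]
m=(z>.069)&(z<.08)&(y>.07)&(y<.14)&(x>.37)&(x<.58); m=cv2.morphologyEx(m.astype(np.uint8),cv2.MORPH_OPEN,np.ones((2,2)))>0
q=X[m]; print(len(q),q.mean(0),np.percentile(q,[1,50,99],axis=0),cv2.minAreaRect(q[:,:2].astype(np.float32)*1000))
E
```

```text
now [0.4674 0.1048 0.1121] t 2.65 d [-0.0026  0.0007  0.0461] rot [-0.0003 -0.0043  0.0004]
1120 [0.4547 0.1056 0.065 ] [[0.3871 0.0906 0.0299]
 [0.4598 0.1061 0.0713]
 [0.5251 0.1165 0.0758]] ((456.599853515625, 104.68299865722656), (23.042953491210938, 153.26490783691406), 84.73745727539062)
```

View pics/w2.png

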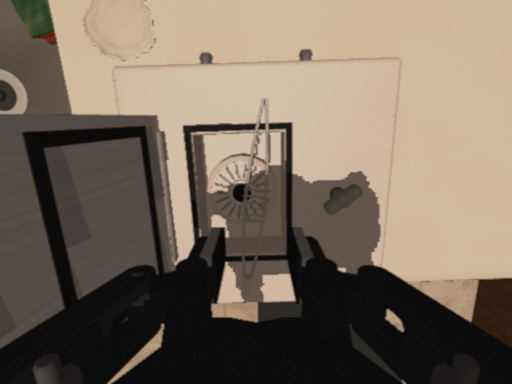

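The forceps run from (265,100) to about (248,280), between the fingers (220–295), with the jaws roughly centred. I'll check the forceps' yaw from these pixels.

```bash
python3 - <<'E'
from h import *; import cv2
p,d,M,c=wrist()
for u,v in((265,99),(262,140),(250,140),(246,190),(268,165),(246,230),(258,230),(248,280)):
    r=M[:3,:3]@np.array([(u-c["cx"])/c["fx"],(v-c["cy"])/c["fy"],1]); o=M[:3,3]; print(u,v,o+r*(.072-o[2])/r[2])
X=cloud(d,M,c);x,y,z=X[...,0],X[...,1],X[...,2]
for a in np.arange(.38,.56,.015):
    q=X[(abs(x-a)<.0075)&(z>.0705)&(z<.078)&(y>.075)&(y<.14)]; print(a,len(q),np.percentile(q[:,1],[2,50,98]) if len(q) else "")
E
```

```text
265 99 [0.5457 0.0937 0.072 ]
262 140 [0.517  0.0971 0.072 ]
250 140 [0.5175 0.1059 0.072 ]
246 190 [0.4795 0.111  0.072 ]
268 165 [0.4982 0.0933 0.072 ]
246 230 [0.4463 0.1129 0.072 ]
258 230 [0.4459 0.1032 0.072 ]
248 280 [0.4008 0.1137 0.072 ]
0.38 0 
0.395 91 [0.112  0.1149 0.1176]
0.41000000000000003 100 [0.107  0.1131 0.1172]
0.42500000000000004 90 [0.1031 0.1115 0.1173]
0.44000000000000006 95 [0.1    0.1146 0.1168]
0.45500000000000007 167 [0.0971 0.1057 0.1152]
0.4700000000000001 205 [0.0952 0.1047 0.1137]
0.4850000000000001 160 [0.0939 0.1035 0.1117]
0.5000000000000001 56 [0.093  0.1052 0.1087]
0.5150000000000001 22 [0.0927 0.0936 0.1053]
0.5300000000000001 3 [0.0931 0.0994 0.1012]
0.5450000000000002 0 
0.5600000000000002 0
```

In the tool's units: 0.046 m is 0.0575, 0.04 m is 0.05, 0.088 rad is 0.028.

Call:
{"api": "send_path", "payload": {"rows": {"tx":[-0.0025,-0.0025,-0.0025,-0.0025,-0.0025],"ty":[0,0,0,0,0],"tz":[0.0313,0.05,0.0575,0.0575,0.0575],"rx":[0,0,0,0,0],"ry":[-0.0013,-0.0013,-0.0013,-0.0013,-0.0013],"rz":[0.028,0.028,0.028,0.028,0.028]}}}

```text
time_s: 3.38
tool_pos: [0.4643, 0.1056, 0.0648]
ee_rot: [-3.134, 0.209, 0.004]
contact_force: [-0.4, 0.1, -0.9]
opening: 0.0339
grip_force: 0.0
```

Call:
{"api": "send_path", "payload": {"rows": {"tx":[0,0,0,0,0],"ty":[0,0,0,0,0],"tz":[0,0,0,0,0],"rx":[0,0,0,0,0],"ry":[0,0,0,0,0],"rz":[0,0,0,0,0]}, "jaw": 0.005, "clamp_n": 25}}

```text
time_s: 4.0
tool_pos: [0.4635, 0.1055, 0.064]
ee_rot: [3.135, -0.209, -0.006]
contact_force: [-0.3, -0.4, -0.7]
opening: 0.0048
grip_force: 0.0
```

```bash
python3 - <<'E'
from h import *; import cv2
p,d,M,c=wrist(); cv2.imwrite("pics/w3.png",cv2.resize(p[40:384,120:400,::-1],(700,600)))
X=cloud(d,M,c);x,y,z=X[...,0],X[...,1],X[...,2]
for a in np.arange(.38,.56,.015):
    q=X[(abs(x-a)<.0075)&(z>.0705)&(z<.078)&(y>.075)&(y<.14)]; print(a,len(q),np.percentile(q[:,1],[2,50,98]) if len(q) else "")
E
```

```text
0.38 0 
0.395 42 [0.1115 0.114  0.1166]
0.41000000000000003 139 [0.1073 0.1125 0.1171]
0.42500000000000004 18 [0.1064 0.1069 0.1079]
0.44000000000000006 0 
0.45500000000000007 50 [0.1019 0.105  0.1081]
0.4700000000000001 286 [0.0952 0.1043 0.1134]
0.4850000000000001 240 [0.0939 0.104  0.1118]
0.5000000000000001 77 [0.0933 0.1054 0.1085]
0.5150000000000001 27 [0.093  0.103  0.1052]
0.5300000000000001 0 
0.5450000000000002 1 [0.0954 0.0954 0.0954]
0.5600000000000002 0
```

View pics/w3.png

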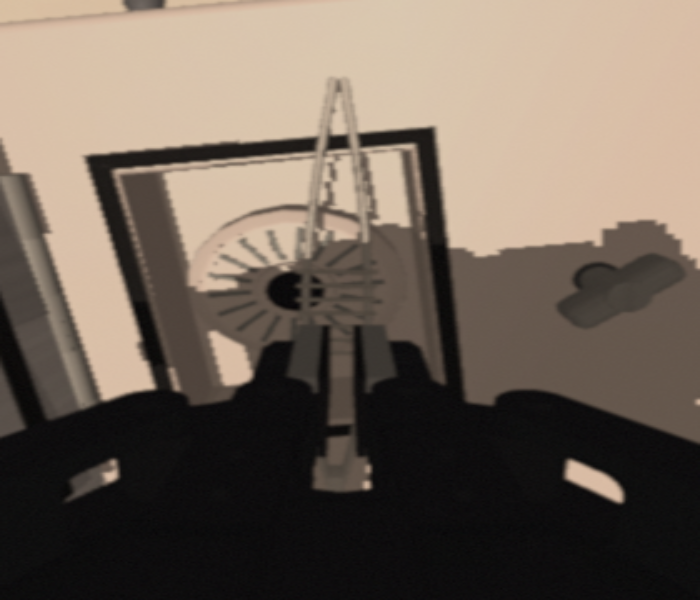

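The fingers closed to 5 mm at rows 330–390 without catching the forceps. The legs still stand at px 308 and 368 in front of the tips, unmoved, so the tips rode too high. I'll raise, open to 27 mm and go deeper.

In the tool's units: -0.03 m is -0.0375.

Call:
{"api": "send_path", "payload": {"rows": {"tx":[0,0,0],"ty":[0,0,0],"tz":[-0.0375,-0.0375,-0.0375],"rx":[0,0,0],"ry":[0,0,0],"rz":[0,0,0]}}}

```text
time_s: 4.42
tool_pos: [0.4632, 0.1055, 0.0937]
ee_rot: [3.135, -0.209, -0.007]
contact_force: [-0.1, 0.2, 0.0]
opening: 0.0049
grip_force: 0.0
```

Call:
{"api": "send_path", "payload": {"rows": {"tx":[0,0,0],"ty":[0,0,0],"tz":[0,0,0],"rx":[0,0,0],"ry":[0,0,0],"rz":[0,0,0]}, "jaw": 0.028}}

```text
time_s: 4.8
tool_pos: [0.4634, 0.1055, 0.0937]
ee_rot: [3.134, -0.209, -0.007]
contact_force: [0.9, -0.1, 0.5]
opening: 0.028
grip_force: 0.0
```

```bash
python3 - <<'E'
from h import *; import cv2
goto([.4665,.106,.057],-.135)
p,d,M,c=wrist()
X=cloud(d,M,c);x,y,z=X[...,0],X[...,1],X[...,2]
for a in np.arange(.38,.56,.015):
    q=X[(abs(x-a)<.0075)&(z>.0685)&(z<.078)&(y>.075)&(y<.14)]; print(a,len(q),np.percentile(q[:,1:],[2,50,98],axis=0).T if len(q) else "")
E
```

```text
now [0.4634 0.1055 0.0937] t 4.8 d [ 0.0032 -0.0009  0.0367] rot [0.0005 0.0047 0.0018]
0.38 0 
0.395 94 [[0.1122 0.1147 0.1174]
 [0.0737 0.075  0.0762]]
0.41000000000000003 130 [[0.1072 0.114  0.1171]
 [0.0692 0.0739 0.0756]]
0.42500000000000004 107 [[0.1034 0.1075 0.1173]
 [0.0698 0.0735 0.075 ]]
0.44000000000000006 117 [[0.1001 0.104  0.1166]
 [0.0698 0.0732 0.0752]]
0.45500000000000007 209 [[0.0971 0.1064 0.1154]
 [0.0706 0.0734 0.0749]]
0.4700000000000001 256 [[0.0953 0.1046 0.114 ]
 [0.0697 0.0731 0.0746]]
0.4850000000000001 213 [[0.0937 0.1029 0.1119]
 [0.0694 0.0725 0.074 ]]
0.5000000000000001 132 [[0.0929 0.1045 0.1087]
 [0.0687 0.0704 0.0717]]
0.5150000000000001 128 [[0.0921 0.0976 0.1052]
 [0.0686 0.0698 0.0712]]
0.5300000000000001 94 [[0.0921 0.0978 0.1018]
 [0.0686 0.0691 0.0707]]
0.5450000000000002 30 [[0.0919 0.0958 0.0977]
 [0.0685 0.0688 0.0699]]
0.5600000000000002 0
```

In the tool's units: 0.037 m is 0.0463, 0.03 m is 0.0375, 0.004 rad is 0.0013.

Call:
{"api": "send_path", "payload": {"rows": {"tx":[0.0038,0.0038,0.0038,0.0038],"ty":[-0.0013,-0.0013,-0.0013,-0.0013],"tz":[0.025,0.0375,0.0463,0.0463],"rx":[0,0,0,0],"ry":[0.0013,0.0013,0.0013,0.0013],"rz":[0,0,0,0]}}}

```text
time_s: 5.35
tool_pos: [0.4662, 0.1061, 0.0567]
ee_rot: [3.134, -0.209, -0.002]
contact_force: [-0.4, 0.3, 0.4]
opening: 0.0281
grip_force: 0.0
```

Call:
{"api": "send_path", "payload": {"rows": {"tx":[0,0,0,0],"ty":[0,0,0,0],"tz":[0,0,0,0],"rx":[0,0,0,0],"ry":[0,0,0,0],"rz":[0,0,0,0]}, "jaw": 0.005, "clamp_n": 25}}

```text
time_s: 5.85
tool_pos: [0.4667, 0.1061, 0.0572]
ee_rot: [3.134, -0.209, 0.001]
contact_force: [0.7, 0.1, 0.1]
opening: 0.0051
grip_force: 0.0
```

```bash
python3 - <<'E'
from h import *; import cv2
p,d,M,c=wrist(); cv2.imwrite("pics/w4.png",cv2.resize(p[130:384,150:370,::-1],(692,600),0,0,cv2.INTER_CUBIC) if 0 else cv2.resize(p[130:300,170:350,::-1],(635,600),interpolation=cv2.INTER_CUBIC))
X=cloud(d,M,c)
R=Rn.from_rotvec(env.sense()["ee_rot"]).as_matrix(); T=(X-env.sense()["tool_pos"])@R
for v in range(215,262,4): print(v,[f"{u}:{T[v,u,0]*1e3:.0f},{T[v,u,1]*1e3:.0f},{T[v,u,2]*1e3:.0f}" for u in range(228,290,6)])
E
```

```text
215 ['228:5,-17,3', '234:5,-13,3', '240:5,-9,4', '246:4,-6,4', '252:4,-2,5', '258:3,2,9', '264:3,6,7', '270:11,9,-15', '276:3,14,7', '282:2,19,10', '288:-4,25,26']
219 ['228:2,-17,4', '234:2,-13,3', '240:9,-8,-16', '246:9,-5,-16', '252:9,-1,-16', '258:9,2,-16', '264:9,6,-16', '270:9,9,-16', '276:1,14,7', '282:-1,19,10', '288:-7,25,27']
223 ['228:-1,-17,3', '234:-1,-13,4', '240:-1,-10,4', '246:-1,-6,4', '252:-2,-2,7', '258:-2,2,7', '264:-3,6,8', '270:6,9,-14', '276:-3,15,8', '282:-3,19,10', '288:-10,25,26']
227 ['228:-6,-18,8', '234:-4,-14,5', '240:12,-7,-34', '246:11,-4,-34', '252:4,-1,-16', '258:5,2,-17', '264:11,5,-34', '270:11,8,-34', '276:-6,15,8', '282:-13,21,26', '288:-13,25,26']
231 ['228:-9,-18,8', '234:-8,-14,7', '240:11,-7,-38', '246:11,-4,-39', '252:-8,-2,6', '258:-8,2,7', '264:11,5,-38', '270:11,8,-38', '276:-9,15,9', '282:-17,21,27', '288:-17,25,28']
235 ['228:-11,-18,8', '234:7,-10,-34', '240:11,-7,-43', '246:11,-4,-43', '252:-1,-1,-16', '258:-1,2,-16', '264:11,5,-44', '270:11,8,-44', '276:7,12,-35', '282:7,15,-35', '288:-20,25,27']
239 ['228:7,-13,-39', '234:7,-10,-40'
[... 379 characters left out ...]
,-6,-58', '246:11,-3,-57', '252:-3,-1,-29', '258:-21,2,9', '264:11,5,-56', '270:11,7,-56', '276:11,10,-57', '282:7,13,-49', '288:7,16,-49']
251 ['228:7,-12,-53', '234:7,-9,-53', '240:11,-6,-60', '246:11,-3,-60', '252:-5,-1,-28', '258:-12,2,-16', '264:11,5,-61', '270:11,7,-60', '276:11,10,-61', '282:7,13,-53', '288:7,16,-53']
255 ['228:7,-11,-57', '234:7,-9,-56', '240:11,-6,-64', '246:11,-3,-64', '252:-7,-1,-29', '258:-36,3,26', '264:11,4,-64', '270:11,7,-64', '276:11,9,-64', '282:7,13,-57', '288:7,15,-56']
259 ['228:14,-10,-73', '234:14,-7,-72', '240:12,-5,-69', '246:10,-3,-65', '252:-9,-1,-30', '258:-39,3,26', '264:10,4,-65', '270:12,7,-69', '276:12,9,-70', '282:14,11,-73', '288:13,14,-72']
```

View pics/w4.png

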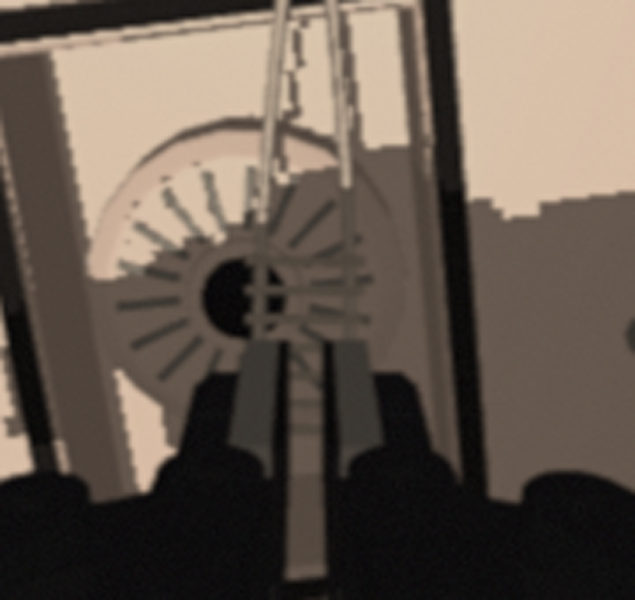

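This crop shows the fingertips ending at row ~340 above the forceps, with ribs and legs still below them. The depth gives the tips about 30 mm behind the nominal TCP, so the TCP has to go about 30 mm lower. I'll descend in small steps and watch the force.

In the tool's units: 0.01 m is 0.0125, 0.008 m is 0.01.

Call:
{"api": "send_path", "payload": {"rows": {"tx":[0,0,0,0,0,0],"ty":[0,0,0,0,0,0],"tz":[0,0,0.005,0.01,0.0125,0.0125],"rx":[0,0,0,0,0,0],"ry":[0,0,0,0,0,0],"rz":[0,0,0,0,0,0]}, "jaw": 0.028}}

```text
time_s: 6.65
tool_pos: [0.4664, 0.1061, 0.0468]
ee_rot: [3.134, -0.209, -0.001]
contact_force: [-0.1, 0.1, -0.1]
opening: 0.0283
grip_force: 0.0
```

Call:
{"api": "send_path", "payload": {"rows": {"tx":[0,0,0],"ty":[0,0,0],"tz":[0.005,0.01,0.01],"rx":[0,0,0],"ry":[0,0,0],"rz":[0,0,0]}}}

```text
time_s: 7.02
tool_pos: [0.4662, 0.1061, 0.0386]
ee_rot: [3.134, -0.209, -0.001]
contact_force: [-0.5, -0.0, 0.3]
opening: 0.0282
grip_force: 0.0
```

```bash
python3 - <<'E'
from h import *
p,d,M,c=wrist()
X=cloud(d,M,c);x,y,z=X[...,0],X[...,1],X[...,2]
s=env.sense();R=Rn.from_rotvec(s["ee_rot"]).as_matrix(); T=(X-s["tool_pos"])@R
m=(abs(T[...,0])<12)&(abs(T[...,1])<.03)&(T[...,2]>-.05)&(T[...,0]>.008)&(T[...,0]<.0125)&(abs(T[...,1])>.011)
q=T[m];print(len(q),np.percentile(q[:,2],[50,90,97,99,100]),s["tool_pos"])
E
```

```text
912 [-0.0271 -0.0095  0.0079  0.0086  0.0094] [0.4664 0.1061 0.0388]
```

In the tool's units: 0.007 m is 0.0088, 0.004 m is 0.005.

Call:
{"api": "send_path", "payload": {"rows": {"tx":[0,0,0],"ty":[0,0,0],"tz":[0.005,0.0088,0.0088],"rx":[0,0,0],"ry":[0,0,0],"rz":[0,0,0]}}}

```text
time_s: 7.45
tool_pos: [0.4663, 0.1061, 0.0317]
ee_rot: [3.134, -0.209, -0.001]
contact_force: [0.2, 0.3, 0.3]
opening: 0.0282
grip_force: 0.0
```

Call:
{"api": "send_path", "payload": {"rows": {"tx":[0,0,0,0],"ty":[0,0,0,0],"tz":[0,0,0,0],"rx":[0,0,0,0],"ry":[0,0,0,0],"rz":[0,0,0,0]}, "jaw": 0.005, "clamp_n": 25}}

```text
time_s: 7.95
tool_pos: [0.4667, 0.1061, 0.0321]
ee_rot: [3.134, -0.209, 0.0]
contact_force: [-0.6, 0.0, -1.3]
opening: 0.016
grip_force: 25.8
```

In the tool's units: -0.09 m is -0.1125, -0.04 m is -0.05.

Call:
{"api": "send_path", "payload": {"rows": {"tx":[0,0,0,0],"ty":[0,0,0,0],"tz":[-0.05,-0.1125,-0.1125,-0.1125],"rx":[0,0,0,0],"ry":[0,0,0,0],"rz":[0,0,0,0]}}}

```text
time_s: 8.45
tool_pos: [0.466, 0.1061, 0.1217]
ee_rot: [3.134, -0.209, -0.001]
contact_force: [-0.7, -0.8, -0.3]
opening: 0.0161
grip_force: 25.8
```

```bash
python3 -c "
from h import *
goto([.478,-.271,.07],-.13)"
```

```text
now [0.466  0.1061 0.1217] t 8.45 d [0.062  0.3722 0.0518] rot [ 0.0004  0.0005 -0.0032]
```

In the tool's units: 0.372 m is 0.465, 0.35 m is 0.4375.

Call:
{"api": "send_path", "payload": {"rows": {"tx":[0.0125,0.025,0.0375,0.05,0.0625,0.0775,0.0775,0.0775,0.0775,0.0775],"ty":[0.075,0.15,0.225,0.3,0.375,0.4375,0.465,0.465,0.465,0.465],"tz":[0,0,0,0,0.025,0.0375,0.065,0.065,0.065,0.065],"rx":[0,0,0,0,0,0,0,0,0,0],"ry":[0,0,0,0,0,0,0,0,0,0],"rz":[0,0,0,0,0,0,0,0,0,0]}}}

```text
time_s: 9.7
tool_pos: [0.4789, -0.2697, 0.0706]
ee_rot: [3.135, -0.207, 0.001]
contact_force: [-1.0, 0.0, -0.3]
opening: 0.0158
grip_force: 25.8
```

```bash
python3 - <<'E'
from h import *; import cv2
goto([.478,-.271,-.026],-.13)
p,d=env.capture("side"); cv2.imwrite("pics/s2.png",cv2.resize(p[150:340,80:300,::-1],(695,600)))
E
```

```text
now [ 0.4789 -0.2697  0.0706] t 9.7 d [-0.0008  0.0014  0.0966] rot [ 0.0001 -0.0004 -0.0019]
```

View pics/s2.png

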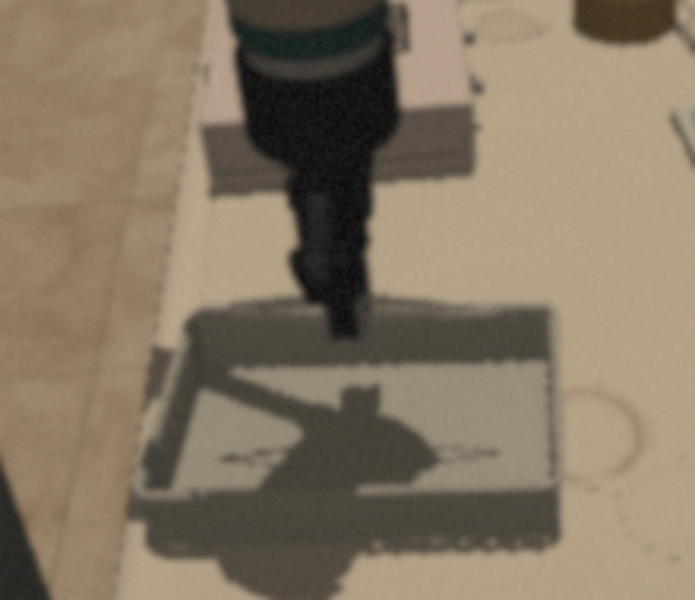

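The side view shows the forceps held level at row ~305, columns 230–490. They hang over the basin, with their shadow centred on its floor.

In the tool's units: 0.09 m is 0.1125, 0.08 m is 0.1.

Call:
{"api": "send_path", "payload": {"rows": {"tx":[0,0,0,0,0],"ty":[0,0,0,0,0],"tz":[0.0625,0.1,0.1125,0.1125,0.1125],"rx":[0,0,0,0,0],"ry":[0,0,0,0,0],"rz":[0,0,0,0,0]}}}

```text
time_s: 10.38
tool_pos: [0.4799, -0.2714, -0.0184]
ee_rot: [3.133, -0.208, 0.004]
contact_force: [0.6, 0.1, -0.1]
opening: 0.0165
grip_force: 25.8
```

Call:
{"api": "send_path", "payload": {"rows": {"tx":[0,0,0],"ty":[0,0,0],"tz":[0.0038,0.0063,0.0063],"rx":[0,0,0],"ry":[0,0,0],"rz":[0,0,0]}}}

```text
time_s: 10.75
tool_pos: [0.479, -0.2711, -0.0243]
ee_rot: [3.134, -0.209, 0.001]
contact_force: [0.4, 0.6, 3.5]
opening: 0.0161
grip_force: 27.7
```

Contact with the floor at 3.5 N. Release, rise, then look.

Call:
{"api": "send_path", "payload": {"rows": {"tx":[0,0,0,0],"ty":[0,0,0,0],"tz":[0,0,0,0],"rx":[0,0,0,0],"ry":[0,0,0,0],"rz":[0,0,0,0]}, "jaw": 0.035}}

```text
time_s: 11.25
tool_pos: [0.4786, -0.2708, -0.025]
ee_rot: [3.134, -0.209, -0.0]
contact_force: [0.4, -0.0, 0.5]
opening: 0.0351
grip_force: 0.0
```

Call:
{"api": "send_path", "payload": {"rows": {"tx":[0,0,0,0,0],"ty":[0,0,0,0,0],"tz":[-0.0625,-0.1375,-0.2,-0.2,-0.2],"rx":[0,0,0,0,0],"ry":[0,0,0,0,0],"rz":[0,0,0,0,0]}}}

```text
time_s: 11.88
tool_pos: [0.478, -0.2703, 0.1346]
ee_rot: [-3.134, 0.209, 0.001]
contact_force: [-0.1, -0.7, -0.3]
opening: 0.0351
grip_force: 0.0
```

```bash
python3 - <<'E'
from h import *; import cv2
goto([.4717,.0378,.14],np.radians(-53.8))
p,d=env.capture("scene")
c=env.get_calibration("scene")
v,u=np.mgrid[:384,:512]; q=np.stack([(u-c["cx"])/c["fx"]*d,(v-c["cy"])/c["fy"]*d,d],-1); X=(q-c["t"])@c["R"]
p,d,M,cc=wrist(); Y=cloud(d,M,cc)
for Z in (X,Y):
    m=(Z[...,2]>.007)&(Z[...,2]<.03)&(abs(Z[...,0]-.48)<.095)&(abs(Z[...,1]+.271)<.055); w=Z[m]; print(len(w),w.mean(0) if len(w) else '',cv2.minAreaRect(w[:,:2].astype(np.float32)*1000) if len(w) else '',np.percentile(w[:,2],[5,50,95]) if len(w) else '')
E
```

```text
now [ 0.478  -0.2703  0.1346] t 11.875 d [-0.0472 -0.3046 -0.0053] rot [0.0001 0.001  0.8058]
190 [ 0.4592 -0.2714  0.0102] ((471.2681884765625, -292.8705749511719), (70.1375961303711, 168.8707275390625), 88.53113555908203) [0.0074 0.0097 0.014 ]
673 [ 0.4754 -0.2722  0.0104] ((479.89312744140625, -273.2037658691406), (19.054183959960938, 157.9086456298828), 82.01084899902344) [0.0073 0.0108 0.0129]
```

The manual's scale: shifts go in shares of 80 cm and turns go in shares of pi rad. Converting my numbers, -0.305 m is -0.3813, -0.047 m is -0.0588, 0.4 rad is 0.1273.

```bash
python3 -c "
from h import *
print(env.sense()['joint_pos'])"
```

```text
[-0.6413  0.2878  1.6718 -0.0002  1.1856  1.0629]
```

Call:
{"api": "send_path", "payload": {"rows": {"tx":[-0.0588,-0.0588,-0.0588,-0.0588,-0.0588,-0.0588,-0.0588],"ty":[-0.3813,-0.3813,-0.3813,-0.3813,-0.3813,-0.3813,-0.3813],"tz":[-0.0063,-0.0063,-0.0063,-0.0063,-0.0063,-0.0063,-0.0063],"rx":[0,0,0,0,0,0,0],"ry":[0,0,0,0,0,0,0],"rz":[0.1273,0.1273,0.1273,0.1273,0.1273,0.1273,0.1273]}}}

```text
time_s: 12.85
tool_pos: [0.4719, 0.0377, 0.1389]
ee_rot: [3.03, -0.825, -0.003]
contact_force: [-0.1, -1.4, -0.4]
opening: 0.035
grip_force: 0.0
```

```bash
python3 - <<'E'
from h import *; import cv2
p,d,M,c=wrist(); X=cloud(d,M,c);x,y,z=X[...,0],X[...,1],X[...,2]
m=(z>.077)&(z<.095)&(abs(x-.472)<.03)&(abs(y-.038)<.03); q=X[m]
print(env.sense()['joint_pos'],len(q),q.mean(0),np.percentile(q[:,2],[5,50,95]),cv2.minAreaRect(q[:,:2].astype(np.float32)*1000))
e,V=np.linalg.eigh(np.cov(q[:,:2].T)); print(V[:,1],np.degrees(np.arctan2(V[1,1],V[0,1])))
m=(abs(z-.065)<.005)&(y>-.03)&(y<.15)&(x>.33)&(x<.62); print(np.median(z[m]))
E
```

```text
[-0.0681  0.1739  1.8148 -0.0012  1.1546  2.0366] 400 [0.4729 0.0376 0.0857] [0.0808 0.0863 0.0877] ((471.8180847167969, 38.45227813720703), (10.049842834472656, 29.999780654907227), 37.07503890991211)
[-0.5614  0.8275] 124.1551820171873
0.06557098233538791
```

```bash
python3 -c "
from h import *
goto([.4718,.0381,.043],-.93)"
```

```text
now [0.4722 0.0369 0.1392] t 12.9 d [-0.0009 -0.001   0.0962] rot [0.002  0.0007 0.3965]
```

In the tool's units: 0.096 m is 0.12, 0.09 m is 0.1125, 0.397 rad is 0.1264.

Call:
{"api": "send_path", "payload": {"rows": {"tx":[-0.0013,-0.0013,-0.0013,-0.0013,-0.0013,-0.0013],"ty":[-0.0013,-0.0013,-0.0013,-0.0013,-0.0013,-0.0013],"tz":[0.0375,0.075,0.1,0.1125,0.12,0.12],"rx":[0,0,0,0,0,0],"ry":[0,0,0,0,0,0],"rz":[0.0637,0.1264,0.1264,0.1264,0.1264,0.1264]}}}

```text
time_s: 13.65
tool_pos: [0.4725, 0.0386, 0.0441]
ee_rot: [2.807, -1.41, 0.0]
contact_force: [-1.2, -0.6, -0.9]
opening: 0.0352
grip_force: 0.0
```

Call:
{"api": "send_path", "payload": {"rows": {"tx":[0,0,0,0,0],"ty":[0,0,0,0,0],"tz":[0,0,0,0,0],"rx":[0,0,0,0,0],"ry":[0,0,0,0,0],"rz":[0,0,0,0,0]}, "jaw": 0.004, "clamp_n": 30}}

```text
time_s: 14.28
tool_pos: [0.4726, 0.0389, 0.0448]
ee_rot: [2.808, -1.408, 0.002]
contact_force: [-0.2, -1.4, 5.7]
opening: 0.008
grip_force: 32.5
```

In the tool's units: -0.001 m is -0.0013, -0.915 rad is -0.2913.

Call:
{"api": "send_path", "payload": {"rows": {"tx":[0,0,0,0,0,0,0,0,0],"ty":[0,0,0,0,0,0,0,0,0],"tz":[-0.0013,-0.0013,-0.0013,-0.0013,-0.0013,-0.0013,-0.0013,-0.0013,-0.0013],"rx":[0,0,0,0,0,0,0,0,0],"ry":[0,0,0,0,0,0,0,0,0],"rz":[-0.0477,-0.0955,-0.1432,-0.191,-0.2387,-0.2769,-0.2913,-0.2913,-0.2913]}}}

```text
time_s: 15.4
tool_pos: [0.4731, 0.0399, 0.0449]
ee_rot: [-3.14, 0.026, -0.003]
contact_force: [4.0, 4.2, -5.4]
opening: 0.0085
grip_force: 31.1
```

Call:
{"api": "send_path", "payload": {"rows": {"tx":[0,0],"ty":[0,0],"tz":[0,0],"rx":[0,0],"ry":[0,0],"rz":[0,0]}, "jaw": 0.03}}

```text
time_s: 15.65
tool_pos: [0.4716, 0.0388, 0.0451]
ee_rot: [3.141, -0.024, -0.002]
contact_force: [-0.4, 0.2, -0.3]
opening: 0.0303
grip_force: 0.0
```

Call:
{"api": "send_path", "payload": {"rows": {"tx":[0,0,0,0],"ty":[0,0,0,0],"tz":[-0.05,-0.125,-0.125,-0.125],"rx":[0,0,0,0],"ry":[0,0,0,0],"rz":[0,0,0,0]}}}

```text
time_s: 16.15
tool_pos: [0.4715, 0.0389, 0.145]
ee_rot: [3.141, -0.024, -0.001]
contact_force: [-0.5, -0.2, -0.5]
opening: 0.0302
grip_force: 0.0
```

```bash
python3 - <<'E'
from h import *; import cv2
p,d,M,c=wrist(); X=cloud(d,M,c);x,y,z=X[...,0],X[...,1],X[...,2]
m=(z>.077)&(z<.095)&(abs(x-.472)<.03)&(abs(y-.038)<.03); q=X[m]
print(len(q),q.mean(0),cv2.minAreaRect(q[:,:2].astype(np.float32)*1000))
e,V=np.linalg.eigh(np.cov(q[:,:2].T)); print(V[:,1],np.degrees(np.arctan2(V[1,1],V[0,1])))
m=(abs(z-.065)<.005)&(y>-.03)&(y<.23)&(x>.33)&(x<.62); print(cv2.minAreaRect(X[m][:,:2].astype(np.float32)*1000))
m=(abs(z-.065)<.004)&(y>-.03)&(y<.1)&(x>.33)&(x<.62); 
# right & back edges fit
q=X[m]
ed=[(a,q[abs(q[:,0]-a)<.003][:,1].min()) for a in np.arange(.42,.55,.01) if (abs(q[:,0]-a)<.003).any()]; print(np.degrees(np.arctan(np.polyfit(*np.array(ed).T,1)[0])))
# cover inner face plane
m=(z>.1)&(z<.22)&(y>.16)&(y<.24)&(x>.42)&(x<.53); q=X[m]; A=np.c_[q[:,0],q[:,2],np.ones(len(q))]; print("cover y=",np.linalg.lstsq(A,q[:,1],rcond=None)[0],len(q))
goto([.473,.23,.28],-.0166)
E
```

```text
360 [0.4733 0.0385 0.086 ] ((472.3994445800781, 38.73740005493164), (10.232741355895996, 29.26791000366211), 86.61283111572266)
[-1.     0.007] 179.59737563157398
((473.0978088378906, 100.46922302246094), (210.1837158203125, 199.97923278808594), 89.1817626953125)
-3.420098129928949
cover y= [-0.0164  0.2035  0.1679] 12746
now [0.4709 0.039  0.1441] t 16.2 d [-0.0012 -0.1909 -0.1359] rot [0.0005 0.0024 0.0013]
```

In the tool's units: -0.213 m is -0.2663, -0.12 m is -0.15.

Call:
{"api": "send_path", "payload": {"rows": {"tx":[0,0,0,0,0,0,0,0],"ty":[0,-0.025,-0.0875,-0.1625,-0.2375,-0.2663,-0.2663,-0.2663],"tz":[-0.075,-0.1375,-0.15,-0.15,-0.15,-0.15,-0.15,-0.15],"rx":[0,0,0,0,0,0,0,0],"ry":[0,0,0,0,0,0,0,0],"rz":[0,0,0,0,0,0,0,0]}, "jaw": 0.0, "clamp_n": 30}}

```text
time_s: 17.2
tool_pos: [0.4749, 0.2511, 0.2637]
ee_rot: [3.139, -0.024, -0.004]
contact_force: [0.5, 0.1, 0.7]
opening: -0.0001
grip_force: 0.0
```

Call:
{"api": "send_path", "payload": {"rows": {"tx":[0,0,0,0],"ty":[0,0,0,0],"tz":[0.0625,0.1125,0.1125,0.1125],"rx":[0,0,0,0],"ry":[0,0,0,0],"rz":[0,0,0,0]}}}

```text
time_s: 17.7
tool_pos: [0.4766, 0.2516, 0.1764]
ee_rot: [-3.141, 0.026, -0.003]
contact_force: [-0.2, -0.2, 1.3]
opening: 0.0001
grip_force: 0.0
```

```bash
python3 - <<'E'
from h import *; import cv2
goto([.4735,.25,.176],-.0166)
p,d=env.capture("scene"); cv2.imwrite("pics/s3.png",cv2.resize(p[170:384,120:360,::-1],(672,600)))
E
```

```text
now [0.4766 0.2516 0.1764] t 17.7 d [-0.0031  0.0017  0.0004] rot [-0.0003 -0.0021  0.0002]
```

View pics/s3.png

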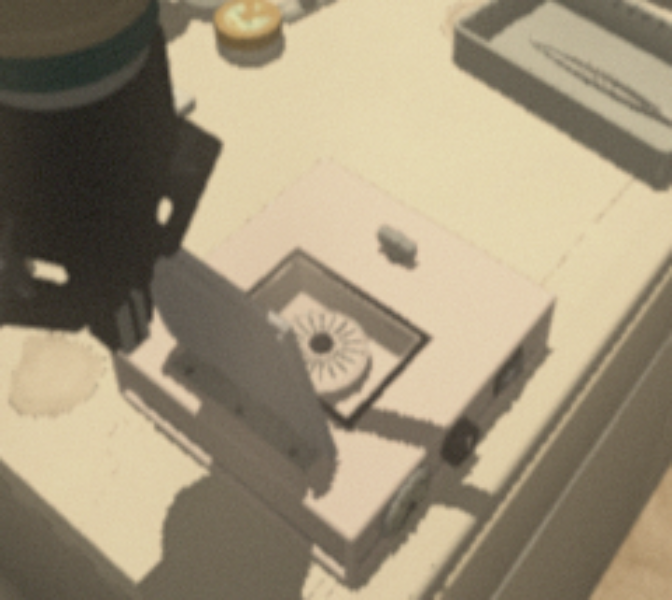

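The forceps lie flat in the basin, the wing at (397,243) is in line with the unit, and the fingertips at (135,330) are left of the cover. I'll check that the fingers face the cover's mid-width by projection.

```bash
python3 - <<'E'
from h import *
c=env.get_calibration("scene")
for P in ([.4766,.2516,.205],[.4766,.2516,.1764],[.474,.212,.228],[.409,.213,.228],[.539,.211,.228],[.4717,.038,.086]):
    q=c["R"]@np.array(P)+c["t"]; u,v=c["fx"]*q[0]/q[2]+c["cx"],c["fy"]*q[1]/q[2]+c["cy"]; print(P,(u-120)*2.8,(v-170)*2.8037)
E
```

```text
[0.4766, 0.2516, 0.205] 121.36585934461397 335.17412535631627
[0.4766, 0.2516, 0.1764] 129.38086128886653 370.6290429025901
[0.474, 0.212, 0.228] 181.39486904277868 254.01637438817568
[0.409, 0.213, 0.228] 282.7614023679299 326.544210299092
[0.539, 0.211, 0.228] 91.63099442092906 189.790250087186
[0.4717, 0.038, 0.086] 396.2423506364316 233.64168451604561
```

```bash
python3 - <<'E'
from h import *
s=env.sense(); y0,z0=s["tool_pos"][1:]; H=np.array([.1752,.068]); h=.010; off=.029
for th in np.arange(1.7,-.01,-.1):
    r=.118+.017*min(1,th/1.2)
    P=H+r*np.array([-np.cos(th),np.sin(th)])+.0035*np.array([np.sin(th),np.cos(th)])
    T=P+[h,-off]; print(f"{th:.1f} r{r:.3f} TCP {T}  dy {y0-T[0]:.3f} dz {z0-T[1]:.3f}")
E
```

```text
1.7 r0.135 TCP [0.2061 0.1724]  dy 0.046 dz 0.005
1.6 r0.135 TCP [0.1926 0.1738]  dy 0.059 dz 0.003
1.5 r0.135 TCP [0.1791 0.1739]  dy 0.073 dz 0.003
1.4 r0.135 TCP [0.1657 0.1726]  dy 0.086 dz 0.004
1.3 r0.135 TCP [0.1525 0.17  ]  dy 0.100 dz 0.007
1.2 r0.135 TCP [0.1395 0.1661]  dy 0.112 dz 0.011
1.1 r0.134 TCP [0.1277 0.1596]  dy 0.124 dz 0.017
1.0 r0.132 TCP [0.1167 0.1521]  dy 0.135 dz 0.025
0.9 r0.131 TCP [0.1067 0.1436]  dy 0.145 dz 0.033
0.8 r0.129 TCP [0.0976 0.1342]  dy 0.154 dz 0.043
0.7 r0.128 TCP [0.0896 0.1241]  dy 0.162 dz 0.053
0.6 r0.126 TCP [0.0828 0.1133]  dy 0.169 dz 0.064
0.5 r0.125 TCP [0.0771 0.102 ]  dy 0.175 dz 0.075
0.4 r0.124 TCP [0.0727 0.0904]  dy 0.179 dz 0.087
0.3 r0.122 TCP [0.0694 0.0785]  dy 0.183 dz 0.099
0.2 r0.121 TCP [0.0675 0.0664]  dy 0.185 dz 0.111
0.1 r0.119 TCP [0.0667 0.0544]  dy 0.185 dz 0.123
-0.0 r0.118 TCP [0.0672 0.0425]  dy 0.185 dz 0.134
```

In the tool's units: 0.1 m is 0.125, 0.04 m is 0.05.

Call:
{"api": "send_path", "payload": {"rows": {"tx":[-0.0025,-0.0025,-0.0025,-0.0025,-0.0025,-0.0025,-0.0025,-0.0025,-0.0025,-0.0025],"ty":[0.0188,0.0375,0.05,0.0625,0.075,0.0913,0.1075,0.1163,0.125,0.125],"tz":[0.0038,0.0038,0.0038,0.0038,0.0038,0.0038,0.005,0.0063,0.0088,0.0088],"rx":[0,0,0,0,0,0,0,0,0,0],"ry":[0,0,0,0,0,0,0,0,0,0],"rz":[0,0,0,0,0,0,0,0,0,0]}}}

```text
time_s: 19.0
tool_pos: [0.4717, 0.1515, 0.1679]
ee_rot: [3.141, -0.025, -0.001]
contact_force: [-0.2, 1.2, 0.5]
opening: -0.0
grip_force: 0.6
```

```bash
python3 - <<'E'
from h import *; import cv2
print(env.sense()['contact_force'])
p,d=env.capture("scene"); cv2.imwrite("pics/s4.png",cv2.resize(p[170:384,120:360,::-1],(672,600)))
E
```

```text
[-0.2191  1.2362  0.5302]
```

View pics/s4.png

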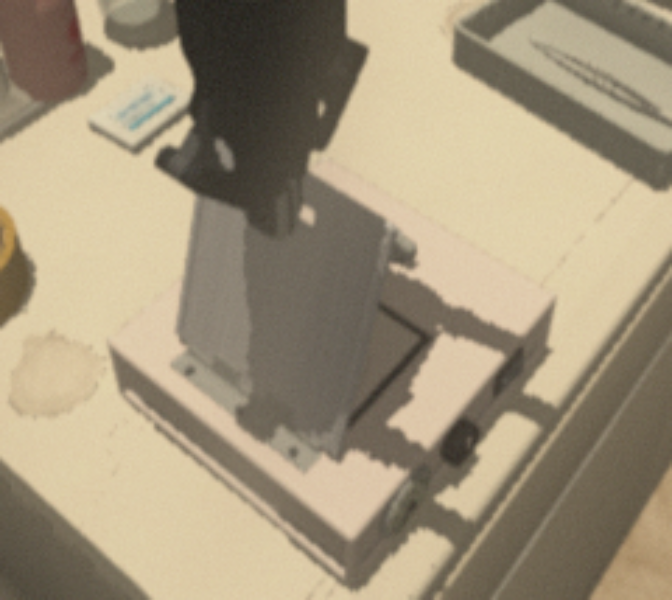

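The fingertip at (270,225) is pressing the outer face and the cover is about 1.3 rad open. The slot is visible at (307,213), just beyond the tip. I'll continue along the arc, drifting a little towards the hinge.

In the tool's units: 0.081 m is 0.1013, 0.069 m is 0.0863.

Call:
{"api": "send_path", "payload": {"rows": {"tx":[0.0013,0.0013,0.0013,0.0013,0.0013,0.0013,0.0013,0.0013,0.0013,0.0013],"ty":[0.0138,0.0275,0.04,0.0513,0.0625,0.0725,0.0813,0.0875,0.0925,0.0925],"tz":[0.0063,0.0138,0.0238,0.0338,0.0463,0.0588,0.0725,0.0863,0.1013,0.1013],"rx":[0,0,0,0,0,0,0,0,0,0],"ry":[0,0,0,0,0,0,0,0,0,0],"rz":[0,0,0,0,0,0,0,0,0,0]}}}

```text
time_s: 20.3
tool_pos: [0.4721, 0.0764, 0.0866]
ee_rot: [3.139, -0.024, 0.0]
contact_force: [0.9, -1.3, 5.6]
opening: 0.0
grip_force: 2.4
```

```bash
python3 - <<'E'
from h import *
s=env.sense(); print(s['contact_force'],s['tool_pos'])
E
```

```text
[ 0.8773 -1.279   5.5866] [0.4721 0.0764 0.0866]
```

In the tool's units: 0.036 m is 0.045, 0.034 m is 0.0425.

Call:
{"api": "send_path", "payload": {"rows": {"tx":[0,0,0,0,0,0],"ty":[0.0025,0.005,0.0063,0.0063,0.0063,0.0063],"tz":[0.0125,0.025,0.035,0.0425,0.045,0.045],"rx":[0,0,0,0,0,0],"ry":[0,0,0,0,0,0],"rz":[0,0,0,0,0,0]}}}

```text
time_s: 21.05
tool_pos: [0.4725, 0.0709, 0.0515]
ee_rot: [3.138, -0.021, 0.002]
contact_force: [-0.3, -4.9, 6.9]
opening: -0.0002
grip_force: 3.2
```

Call:
{"api": "send_path", "payload": {"rows": {"tx":[0,0,0],"ty":[0,0,0],"tz":[0.0013,0.0025,0.0025],"rx":[0,0,0],"ry":[0,0,0],"rz":[0,0,0]}}}

```text
time_s: 21.42
tool_pos: [0.4725, 0.0708, 0.0497]
ee_rot: [3.137, -0.021, 0.002]
contact_force: [-0.7, -4.2, 7.0]
opening: -0.0
grip_force: 3.4
```

Call:
{"api": "send_path", "payload": {"rows": {"tx":[0,0,0],"ty":[0,0,0],"tz":[0.0013,0.0025,0.0025],"rx":[0,0,0],"ry":[0,0,0],"rz":[0,0,0]}}}

```text
time_s: 21.8
tool_pos: [0.4725, 0.0708, 0.0477]
ee_rot: [3.137, -0.021, 0.002]
contact_force: [0.6, -5.6, 7.8]
opening: -0.0
grip_force: 3.5
```

Call:
{"api": "send_path", "payload": {"rows": {"tx":[0,0,0],"ty":[0,0,0],"tz":[0.0013,0.0025,0.0025],"rx":[0,0,0],"ry":[0,0,0],"rz":[0,0,0]}}}

```text
time_s: 22.18
tool_pos: [0.4725, 0.0707, 0.0457]
ee_rot: [3.137, -0.021, 0.002]
contact_force: [0.5, -5.2, 6.3]
opening: 0.0001
grip_force: 3.6
```

Call:
{"api": "send_path", "payload": {"rows": {"tx":[0,0,0],"ty":[0,0,0],"tz":[0.0013,0.0013,0.0013],"rx":[0,0,0],"ry":[0,0,0],"rz":[0,0,0]}}}

```text
time_s: 22.55
tool_pos: [0.4725, 0.0708, 0.0447]
ee_rot: [3.137, -0.021, 0.002]
contact_force: [0.7, -4.9, 8.2]
opening: -0.0
grip_force: 3.7
```

In the tool's units: 0.001 m is 0.0013.

Call:
{"api": "send_path", "payload": {"rows": {"tx":[0,0,0],"ty":[0,0,0],"tz":[0.0013,0.0013,0.0013],"rx":[0,0,0],"ry":[0,0,0],"rz":[0,0,0]}}}

```text
time_s: 22.92
tool_pos: [0.4726, 0.0708, 0.0443]
ee_rot: [3.137, -0.021, 0.003]
contact_force: [-1.0, -5.4, 11.4]
opening: 0.0006
grip_force: 5.9
```

Call:
{"api": "send_path", "payload": {"rows": {"tx":[0,0,0],"ty":[0,0,0],"tz":[0.0013,0.0013,0.0013],"rx":[0,0,0],"ry":[0,0,0],"rz":[0,0,0]}}}

```text
time_s: 23.3
tool_pos: [0.4725, 0.0708, 0.0441]
ee_rot: [3.137, -0.021, 0.003]
contact_force: [-3.7, -5.5, 19.5]
opening: 0.0
grip_force: 9.5
```

Call:
{"api": "send_path", "payload": {"rows": {"tx":[0,0,0],"ty":[0,0,0],"tz":[0.0013,0.0013,0.0013],"rx":[0,0,0],"ry":[0,0,0],"rz":[0,0,0]}}}

```text
time_s: 23.68
tool_pos: [0.4726, 0.0708, 0.044]
ee_rot: [3.137, -0.021, 0.004]
contact_force: [-5.3, -4.5, 25.7]
opening: -0.0003
grip_force: 13.2
```

In the tool's units: -0.0005 m is -0.0006.

Call:
{"api": "send_path", "payload": {"rows": {"tx":[0,0,0],"ty":[0,0,0],"tz":[-0.0006,-0.0006,-0.0006],"rx":[0,0,0],"ry":[0,0,0],"rz":[0,0,0]}}}

```text
time_s: 24.05
tool_pos: [0.4726, 0.0708, 0.0441]
ee_rot: [3.137, -0.021, 0.004]
contact_force: [-4.2, -5.0, 22.9]
opening: -0.0
grip_force: 11.3
```

```bash
python3 - <<'E'
from h import *; import cv2
c=env.get_calibration("scene"); p,d=env.capture("scene"); cv2.imwrite("pics/s5.png",cv2.resize(p[170:384,120:360,::-1],(672,600)))
v,u=np.mgrid[:384,:512]; q=np.stack([(u-c["cx"])/c["fx"]*d,(v-c["cy"])/c["fy"]*d,d],-1); X=(q-c["t"])@c["R"]
p,d,M,cc=wrist(); Y=cloud(d,M,cc)
for Z in(X,Y):
  x,y,z=Z[...,0],Z[...,1],Z[...,2]
  for yc in(.03,.05,.09,.12,.15):
    m=(abs(y-yc)<.006)&(abs(x-.512)<.022)&(z>.05)&(z<.1)|(abs(y-yc)<.006)&(abs(x-.432)<.018)&(z>.05)&(z<.1); print(yc,m.sum(),np.median(z[m]) if m.any() else '',end=' | ')
  print()
print(env.sense()['contact_force'])
E
```

```text
0.03 103 0.07180781629690713 | 0.05 115 0.07176054288925272 | 0.09 252 0.0718913239016574 | 0.12 275 0.07180664127950373 | 0.15 298 0.071912136906166 | 
0.03 1946 0.07205632341084076 | 0.05 1961 0.07205238307193101 | 0.09 1954 0.07207863447802458 | 0.12 2090 0.07210361406078437 | 0.15 2231 0.07215373528818278 | 
[-3.5904 -5.7328 22.6417]
```

View pics/s5.png

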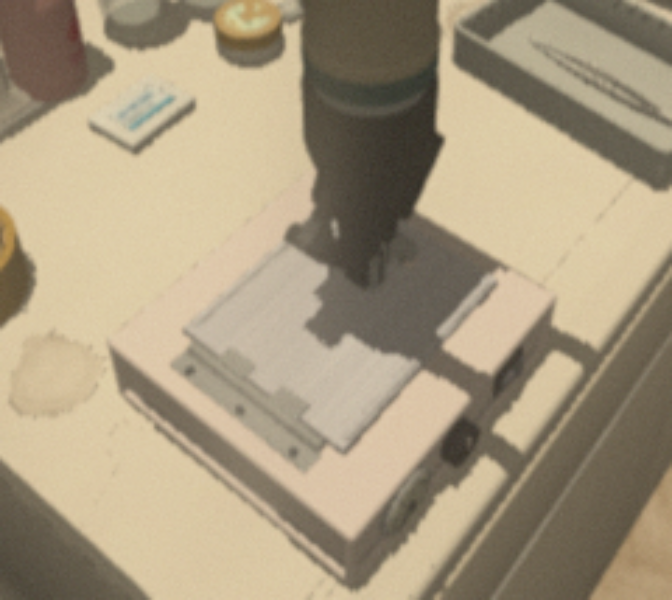

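The cover lies flat: z is 72 mm at every distance from the hinge. The fingers at (370,275) press it with about 23 N, the forceps lie in the basin, and the gauze and pot are where they were. Handing in.

```bash
python3 -c "
from cell import env
print(env.hand_in())"
```

```text
the job is handed in; nothing more can be done
None
```

The job is handed in: the forceps lie flat in the basin, the wing is in line with the slot, and the fingers hold the cover flat on the housing at about 23 N; hand-in returned no verdict.

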